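# Roll a bar into the cut-off vee, home it on the end stop and hold it down

### The job

Roll the loose white bar off the plywood deck into the vee, without lifting it, and slide it along the vee until its end is against the steel end stop. Once it lies settled in the vee against the stop, and not before, swing the hold-down arm down so that its rubber pad rests on the bar. Leave the things lying round about where they are.

Things in the scene. Friction and masses are not known exactly. Their poses are not given: they have to be found in the camera images.
- fixture: The cut-off fixture, fixed to the bench, placed and turned differently each time. Origin on the bench under the vee's bottom line, which runs along its y; z up; +x points from the deck across the vee to the hinge lugs. Steel base plate 12 mm thick, x -210 to 110, y -180 to 120. Two hinge lugs x 61 to 87, y -22 to 22, up to z 107 (mm, this frame; so too below).
- deck_edge (a point): Middle of the edge where the flat plywood loading deck meets the vee, in fixture frame x -30, y 0, z 45 mm (deck top). The deck runs from x -200 to -30, y -170 to 110, with a ledge 18 mm high along its back edge (x -200 to -192). The bar drops into the vee once its centre is past this edge. Axes as the fixture's.
- stop_face (a point): Middle of the bar-side face of the upright steel end stop plate, in fixture frame x 0, y 100, z 50 mm; the face looks to -y. Plate x -35 to 35, z 10 to 88, 8 mm thick. Axes as the fixture's.
- vee_seat (a point): Where the bar's centre is when it is settled in the vee with its end on the stop: x 0, y 0, z 50.4 mm in the fixture's frame. Grey 90 degree vee, y -75 to 75 (the bar's ends overhang it, with free space below down to the base plate): near face from the deck's edge (x -30, z 45) to the bottom (x 0, z 15), far face up to x 45, z 60. Axes as the fixture's.
- bar_mid (a point): Centre of the loose plain white solid plastic bar, diameter 50 mm, length 200 mm, about 0.45 kg. Its axis is this point's own y; it turns about it as it rolls. It starts at rest on the deck, somewhat askew to the vee, its far (+y of fixture) end some 20 to 50 mm short of the stop.
- holddown (a joint): Angle (rad) of the hold-down arm on its hinge: 0 = level over the vee with its pad just on the settled bar, pi/2 = upright, more = leaning back away from the vee; range -0.15 to 1.8. Starts up, at 1.3 to 1.7. The hinge is stiff (about 0.22 N m) and stays where it is left.
- hinge_pin (a point): Middle of the arm's hinge, fixed: x 70, y 0, z 95 mm in the fixture's frame; the hinge's axis is along the fixture's y. When level the arm points from here to -x.
- holddown_end (a point): On the free end of the hold-down arm, 112 mm from the hinge, middle of the face that is on top when the arm is down. The arm is a steel strip 24 mm wide, 12 mm thick (6 mm either side of the hinge), with a rubber pad 24 mm in diameter, 13.6 mm high, on its underside 70 mm from the hinge. Push on its upper face near the end to swing it down. Own axes: x along the arm towards the hinge, z out of the upper face.
- crate_mid (a point): Bystander: middle of a small open green crate 110 x 150 x 55 mm standing on the bench.
- can_mid (a point): Bystander: middle of an upright can, diameter 66 mm, 100 mm high.
- offcut_center (a point): Bystander: middle of a short white offcut standing on end, diameter 50 mm, 45 mm high, beyond the hinge.
- spanner_grip (a point): Bystander: on the handle of a spanner 160 mm long lying flat on the bench.
Not all that is in view belongs to the job. There is more than one size of the part that bears bar_mid; the job needs the largest.

How it is judged:
On the way:
1. the bar lies settled in the vee with its end on the stop while the arm is still up (x of bar_mid in the frame of fixture between -0.004 and 0.004 m and y of bar_mid in the frame of fixture between -0.005 and 0.004 m and z of bar_mid in the frame of fixture between 0.0454 and 0.0544 m and angle between the y axis of bar_mid and the y axis of fixture, either way round below 0.04 rad and linear speed of bar below 0.02 m/s and angular speed of bar below 0.3 rad/s and value of joint holddown above 0.6 rad), for 0.3 s.
At the end, for the whole second after the job is handed in: The bar is at rest in the vee, its centre within 4 mm across, -5/+4 mm in height and its end within 5 mm of the stop, parallel to the vee within 0.04 rad, and the hold-down arm is down on it (within 0.05 rad of level) (x of bar_mid in the frame of fixture between -0.004 and 0.004 m and y of bar_mid in the frame of fixture between -0.005 and 0.004 m and z of bar_mid in the frame of fixture between 0.0454 and 0.0544 m and angle between the y axis of bar_mid and the y axis of fixture, either way round below 0.04 rad and linear speed of bar below 0.02 m/s and angular speed of bar below 0.3 rad/s and value of joint holddown between -0.05 and 0.05 rad); the robot touches nothing.
It fails at once if the bar is lifted (its centre more than 20 mm above its height on the deck) (height (world z) of bar_mid above 0.09 m).
It fails at once if the crate is shifted more than 30 mm (distance of crate_mid from where it was at the start of the episode above 0.03 m).
It fails at once if the can is shifted more than 30 mm (distance of can_mid from where it was at the start of the episode above 0.03 m).
It fails at once if the offcut is shifted more than 30 mm (distance of offcut_center from where it was at the start of the episode above 0.03 m).
It fails at once if the spanner is shifted more than 30 mm (distance of spanner_grip from where it was at the start of the episode above 0.03 m).
It also fails if it takes over 64 s, if anything falls off the work surface, if the arm or the gripper's body presses on something with over 40 N, if the wrist force passes 120 N, or if a joint passes its speed limit or range.

### The arm

A 6-joint arm with a two-finger parallel gripper is mounted at the origin on the work surface. World frame = base frame: x ahead of the robot, y to its left, z up, the work surface at z = 0. Lengths are in m, angles in rad, forces in N, time in s.
With the tool pointing down it reaches from about 0.375 to 0.925 m from the base axis. Payload 5.7 kg.
Tool frame: the origin (TCP) lies at the very end of the fingers, on their centre line; the grasp point (between the pads) lies grip_point_offset behind it (grip_point_offset is the distance from the TCP to the grasp point, in m); x points along the fingers, y is the direction in which the jaws open and shut, and the axes are right-handed (so a half turn about x gives the same grasp; the last joint's range is limited). The gripper opens to 85 mm and grips with 20 to 120 N. Pads are 22 mm wide; open, the fingers measure 114 mm over their backs; the gripper's body (76 mm by 85 mm) begins 54 mm behind the grasp point. The pads swing forward as they close: fully open they stand 13 mm farther back than shut.
Start: joints at [-1.216, 0.359, 1.51, -0, 1.272, -0.115], TCP at [0.272, -0.535, 0.231] pointing down, gripper open.
Joint ranges: [-2.97, 2.97], [-1.01, 2.36], [0.21, 2.38], [-0.96, 4.11], [0.2, 2.71], [-2.98, 2.98]. Speed limits (rad/s): [2.39, 2.39, 3.14, 3.14, 3.14, 3.14].

### API

Orientations are given as a unit quaternion [w, x, y, z].
In Python, from rig import * gives the robot as it stands.
- The arm moves only by the shell command python3 -m jog 'ROWS' [OPENING] [FORCE]. ROWS is JSON, a list of rows, each an object of numbers: "tx", "ty", "tz": the shift along the tool's x, y, z in cm; "yaw": the turn about the tool's x in degrees. In form: [{"tx": .., "ty": .., "tz": .., "yaw": ..}, ...]. A call has 1 to 20 rows; each row shifts and turns the pose as measured when the row begins, along the tool's axes as they then stand; what a row does not reach is not made up. A row lasts 1/10 s, in which the tool goes at most 50 mm and 8.59 degrees, less where a joint would pass 70% of its speed; a pose out of reach is approached as far as the arm can. A call with a gripper value outside its range is refused whole. OPENING is the opening, from -1 (shut) to 1 (fully open), so that 0 is half open, set as the call begins (- or left out, the last holds). The fingers move at their own pace and stop on an object; FORCE is the grip in N (left out, the last holds). Time passes only in rows, so rows that do not move let the fingers close. It gives the time, the measured TCP pose, the force and the opening at its end, in the units of the state.
- get_state(): the state, without advancing time (a new reading comes with each control period).
- capture(name): name is "side" or "top" or "wrist"; returns (picture, depth): 384x512x3 uint8, blue, green, red; 384x512 float32, m along the optical axis (not along the pixel's ray), 0 where there is no reading.
- camera_info(name): a dict with "mtx" (3x3 intrinsics, pixels), "R" (3x3) and "t" (3): a world point X has camera coordinates R X + t. Camera axes: x right, y down, z forward; pixel columns grow to the right and rows downward; lengths in m; the calibration is good to about 2 mm. A picture is of the moment at which its call begins: read the wrist's pose just before it. camera_info takes no time and is no camera call; for the wrist camera it gives the pose at the moment of the call.
- job_done(): hands the job in, once; it reports no verdict.
Trained networks look in the newest picture that a camera, given by its name, has taken for a name from the list of things; names that differ only in an ending like _2 or _b are one class to them, and where a whole thing is asked for, a point or a joint stands for the part that bears it (a point fixed in the world has none). Each returns a list of dicts, best first, with "conf" (0 to 1); they miss things now and then, are a little off and sometimes report something else, mostly with a low value. They report only what shows in the picture. A call takes as long as a camera call. They do not tell look-alikes from the thing itself.
- find_in(camera, label): "extent" ([left, top, right, bottom] in pixels, round what is visible of it).
The state is a dict: "time": time; "joint_positions": joint angles; "dq": joint speeds; "tau": joint torques, N m; "tool_pos": TCP position; "ee_rot": TCP orientation; "ft_force": force on the tool from outside, world axes, zero at the start; "ft_torque": the same for the moment, N m; "grip_width": finger opening in m.
Only numpy, scipy, OpenCV 4.12 (cv2) and the standard library are available. Lean on these libraries where they do the work, as an engineer would, in place of code of your own. Each camera call takes 0.05 s, during which the arm holds its last target. There are 200 camera calls.

## Working session

There is one attempt and no reset: what is moved stays moved. The work goes in short steps, Python scripts to look and compute and a shell command to move; the robot and the scene stay as the last step left them, time stands still between calls to the robot, and variables do not carry over. Pictures are saved under pics/ and viewed, about 8 in all and at most 12, crops included, and the job is handed in when it is done.

```bash
ls; mkdir -p pics; python3 - <<'E'
from rig import *
import cv2,numpy as np
s=get_state();print(s)
for n in("top","side"):
    p,d=capture(n);cv2.imwrite(f"pics/{n}0.png",p);np.savez(f"pics/{n}0.npz",d=d,**camera_info(n));print(n,camera_info(n))
    for l in("bar_mid","holddown","fixture","stop_face","can_mid","crate_mid","offcut_center","spanner_grip"):
        try: print(l,[(r["conf"],r["extent"]) for r in find_in(n,l)][:3])
        except Exception as e: print(l,e)
E
```

```text
pics
{'time': 0.0, 'joint_positions': array([-1.21607782e+00,  3.59490093e-01,  1.51141893e+00, -8.13339674e-06,
        1.27250375e+00, -1.15093903e-01]), 'dq': array([-0.00109409, -0.00068969, -0.00016377,  0.00055155,  0.00054581,
        0.00061279]), 'tau': array([ 4.51229471e-04, -5.27630889e+01, -2.78619772e+01, -2.48910355e-04,
        1.32091329e-02, -1.10235575e-05]), 'tool_pos': array([ 0.2713903 , -0.53436077,  0.2304676 ]), 'ee_rot': array([-0.16394254, -0.6876068 , -0.16521968,  0.68776609]), 'ft_force': array([0.6172356 , 0.30304575, 0.57092327]), 'ft_torque': array([ 0.00861632, -0.04279401,  0.00075197]), 'grip_width': 0.08518186374209939}
top {'mtx': array([[359.53874026,   0.        , 255.21925981],
       [  0.        , 359.53874026, 192.86214149],
       [  0.        ,   0.        ,   1.        ]]), 'R': array([[ 0.01034383, -0.99992999, -0.00574548],
       [-0.98975903, -0.00942019, -0.14243705],
       [ 0.14237296,  0.00715999, -0.98978719]]), 't': array([0.02115703, 0.47041985, 1.06472692])}
bar_mid [(0.95, [174.8, 211.5, 188.5, 255.9]), (0.68, [259.1, 162.5
[... 578 characters left out ...]
   [  0.        , 467.56145273, 189.84911236],
       [  0.        ,   0.        ,   1.        ]]), 'R': array([[ 0.81763867, -0.5755944 , -0.01257336],
       [-0.36189356, -0.4968438 , -0.78878342],
       [ 0.44777232,  0.64949005, -0.61454261]]), 't': array([-0.38143874,  0.26411557,  1.1887236 ])}
bar_mid [(0.81, [217.3, 310.4, 244.4, 372.1]), (0.7, [268.2, 183.4, 292.5, 244.0]), (0.66, [168.0, 175.5, 208.3, 203.4])]
holddown []
fixture [(0.81, [226.1, 174.5, 340.2, 272.5])]
stop_face [(0.97, [228.2, 175.5, 334.7, 273.8])]
can_mid []
crate_mid [(0.89, [241.3, 148.6, 282.6, 188.7]), (0.46, [227.1, 176.3, 336.9, 274.0])]
offcut_center []
spanner_grip [(0.52, [301.1, 297.3, 310.9, 308.0])]
```

```bash
python3 - <<'E'
import cv2
p=cv2.imread("pics/top0.png")[80:280,150:400];cv2.imwrite("pics/a.png",cv2.resize(p,None,fx=3,fy=3,interpolation=2))
p=cv2.imread("pics/side0.png")[120:390,140:400];cv2.imwrite("pics/b.png",cv2.resize(p,None,fx=2.2,fy=2.2,interpolation=2))
E
```

```text
(no output)
```

View pics/a.png

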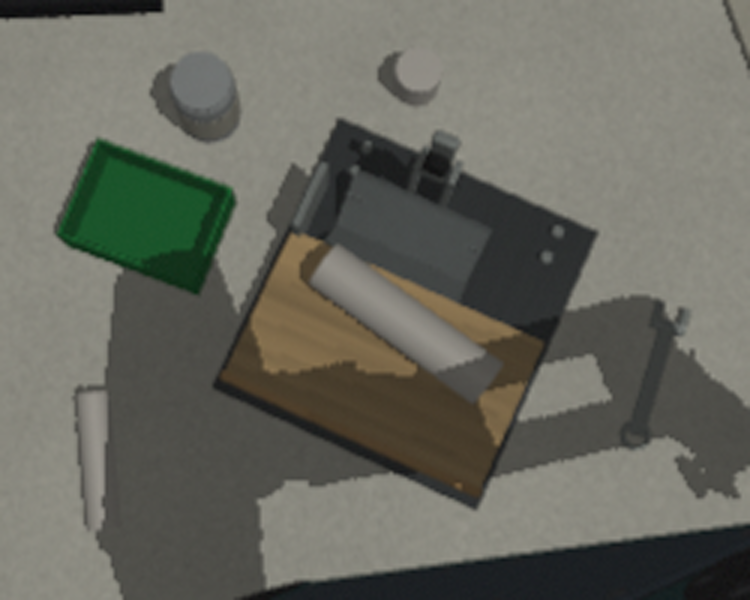

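View pics/b.png

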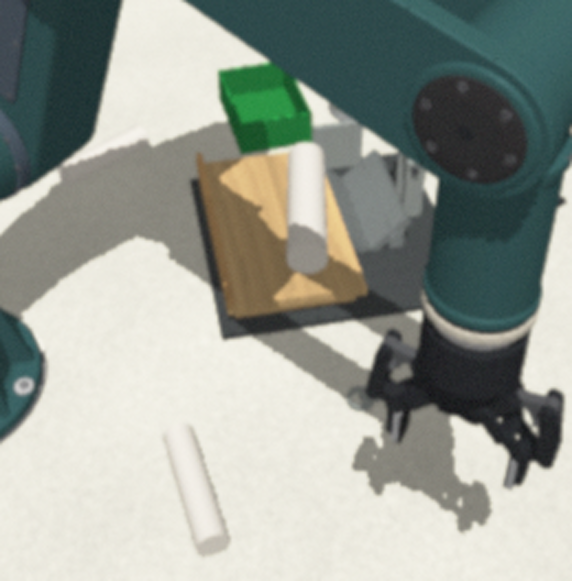

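Top view: deck toward the robot, vee beyond it and the stop at the left (crop 310,195). The bar lies askew from (330,265) to (485,380), and the hinge lug is at (437,165). The spanner is on the right, with the can and crate on the left.

```bash
cat > h.py <<'E'
import numpy as np,cv2
from scipy.optimize import least_squares
def ray(c,uv,z):
    v=np.linalg.solve(c["mtx"],np.array([uv[0],uv[1],1.]));R,t=c["R"],c["t"]
    o=-R.T@t;d=R.T@v;return o+d*(z-o[2])/d[2]
def cloud(c,d):
    v,u=np.mgrid[:d.shape[0],:d.shape[1]];P=np.stack([(u-c["mtx"][0,2])*d/c["mtx"][0,0],(v-c["mtx"][1,2])*d/c["mtx"][1,1],d],-1)
    W=(P-c["t"])@c["R"];W[d<=0]=np.nan;return W
def rot(a):return np.array([[np.cos(a),-np.sin(a)],[np.sin(a),np.cos(a)]])
E
python3 - <<'E'
from h import *
c=np.load("pics/top0.npz");W=cloud(c,c["d"])
px=[(215,385),(340,120),(595,232),(480,505)];m=np.array([(-210,120),(110,120),(110,-180),(-210,-180)])/1e3
w=np.array([ray(c,(150+x/3,80+y/3),.012)[:2] for x,y in px])
r=least_squares(lambda p:((m@rot(p[2]).T+p[:2])-w).ravel(),[.6,-.05,-.4]);print("base fit",r.x,r.fun*1e3)
def F(p,P):return (P[...,:2]-p[:2])@rot(p[2])
# refine: deck-mask in depth
f=F(r.x,W);z=W[...,2]
near=(f[...,0]>-.22)&(f[...,0]<.11)&(f[...,1]>-.2)&(f[...,1]<.14)
deck=near&(abs(z-.045)<.004)&(f[...,0]<-.02)
print("deck z",np.median(z[deck]),"ext pct",np.percentile(f[deck],[.5,99.5],axis=0))
for i in range(2):
    lo,hi=np.percentile(f[near&(z<.016)&(z>.006)],[.5,99.5],axis=0);print("base",lo,hi)
st=near&(z>.07)&(f[...,1]>.08);print("stop",np.nanmin(f[st],0),np.nanmax(f[st],0),z[st].max())
print("stop top med",np.median(f[st&(z>.082)],0))
lug=near&(z>.1)&(f[...,0]>.03);print("lug/arm",np.nanmin(f[lug],0),np.nanmax(f[lug],0),z[lug].max())
b=near&(z>.06)&(z<.1)&(f[...,0]<0)&(f[...,1]<.09)
b=cv2.morphologyEx(b.astype(np.uint8),cv2.MORPH_OPEN,np.ones((3,3),np.uint8))>0
P=W[b];print("bar n",len(P),"zmax",np.percentile(P[:,2],[50,95,99]))
(cx,cy),s,a=cv2.minAreaRect((F(r.x,P)*1e3).astype(np.float32));print("bar fix frame",cx,cy,s,a)
print(cv2.boxPoints(((cx,cy),s,a)))
np.save("fix.npy",r.x)
for n,u,zz in(("can",(220,108),.1),("offcut",(289,105),.045),("spanner",(367,205),.005),("crate",(199,150),.05)):print(n,ray(c,u,zz),F(r.x,ray(c,u,zz)))
E
```

```text
base fit [ 0.56468398 -0.06213771 -0.41583435] [-2.83589543  3.0125567   3.97913109  0.81237899  3.19493942 -4.49203016
 -4.33817508  0.66709446]
deck z 0.044875374937572085 ext pct [[-0.18992784 -0.16685178]
 [-0.02701267  0.11099113]]
base [-0.20906442 -0.17785953] [0.1092768  0.12136571]
base [-0.20906442 -0.17785953] [0.1092768  0.12136571]
stop [-0.03386905  0.10077869] [0.03639319 0.1094084 ] 0.09293995991497901
stop top med [0.00285838 0.10490317]
lug/arm [ 0.04744407 -0.02361206] [0.08815675 0.02637951] 0.21031426776103393
bar n 1185 zmax [0.09087512 0.09654844 0.09742564]
bar fix frame -116.04376220703125 -41.75935363769531 (219.85830688476562, 166.0845947265625) 89.54534912109375
[[-199.95573  -151.02611 ]
 [ -33.876377 -152.344   ]
 [ -32.13179    67.5074  ]
 [-198.21115    68.82529 ]]
can [0.71442096 0.13263984 0.1       ] [0.0582953  0.23866528]
offcut [ 0.74757563 -0.07717475  0.045     ] [0.17337982 0.06012411]
spanner [ 0.43943479 -0.32256725  0.005     ] [-0.00937402 -0.28883046]
crate [0.59891966 0.19938288 0.05      ] [-0.07432401  0.25306331]
```

```bash
cat >> h.py <<'E'
fx=np.array([.5655,-.0615,-.4158])
def F(P):return (np.asarray(P)[...,:2]-fx[:2])@rot(fx[2])
def tw(q):
    from scipy.spatial.transform import Rotation as R
    return R.from_quat(np.roll(q,-1)).as_matrix()
def plan(s,x,y,z,yawdir=1):
    "tool shift (cm) and yaw (deg) to reach fixture point x,y, height z with tool y along +-fixture y"
    M=tw(s["ee_rot"]);A=rot(fx[2]);w=np.r_[A@[x,y]+fx[:2],z]
    d=M.T@(w-s["tool_pos"])*100
    Yd=np.r_[A@[0,yawdir],0];yw=np.degrees(np.arctan2(Yd@M[:,2],Yd@M[:,1]))
    return "t now %s yaw %.1f | tool axes in fixture: y %s z %s | tcp fix %s"%(np.round(d,1),yw,np.round(A.T@M[:2,1],2),np.round(A.T@M[:2,2],2),np.round(np.r_[F(s["tool_pos"]),s["tool_pos"][2]]*1e3,1))
def bar(c,lo=.07,hi=.102,x0=-.19,x1=.02):
    W=cloud(c,c["d"]);f=F(W);z=W[...,2]
    b=(f[...,0]>x0)&(f[...,0]<x1)&(f[...,1]>-.2)&(f[...,1]<.095)&(z>lo)&(z<hi)
    b=cv2.morphologyEx(b.astype(np.uint8),cv2.MORPH_OPEN,np.ones((3,3),np.uint8))
    n,L,S,_=cv2.connectedComponentsWithStats(b);k=1+np.argmax(S[1:,4]);P=f[L==k]
    (cx,cy),s,a=cv2.minAreaRect((P*1e3).astype(np.float32));return (cx,cy),s,a,cv2.boxPoints(((cx,cy),s,a)),np.percentile(z[L==k],98)
E
python3 - <<'E'
from h import *
from rig import *
print(*bar(np.load("pics/top0.npz")),sep="\n")
s=get_state()
for k in(1,-1):print(plan(s,-.13,-.05,.15,k))
try: print(grip_point_offset)
except Exception as e: print(e)
E
```

```text
(-75.62894439697266, -33.62347412109375)
(199.94985961914062, 49.513362884521484)
77.58007049560547
[[-121.30837  -125.934204]
 [ -72.95374  -136.58328 ]
 [ -29.949516   58.687256]
 [ -78.304146   69.336334]]
0.09725300319726503
t now [  8.1 -35.8 -35.5] yaw -129.3 | tool axes in fixture: y [ 0.77 -0.63] z [-0.63 -0.77] | tcp fix [ -77.6 -551.8  231.3]
t now [  8.1 -35.8 -35.5] yaw 50.7 | tool axes in fixture: y [ 0.77 -0.63] z [-0.63 -0.77] | tcp fix [ -77.6 -551.8  231.3]
0.0187
```

```bash
python3 -m jog '[{"yaw":8.5},{"yaw":8.5},{"yaw":8.5},{"yaw":8.5},{"yaw":8.5},{"yaw":8.2},{"ty":-5,"tz":0.8},{"ty":-5,"tz":0.8},{"ty":-5,"tz":0.8},{"ty":-5,"tz":0.8},{"ty":-5,"tz":0.8},{"ty":-5,"tz":0.8},{"ty":-5,"tz":0.8},{"ty":-5,"tz":0.8},{"ty":-5,"tz":0.8},{"ty":-5,"tz":0.8}]' 1; python3 - <<'E'
from h import *
from rig import *
print(plan(get_state(),-.147,-.034,.1,-1))
E
```

```text
t now [ 13.1 -38.1 -35.7] yaw 50.7 | tool axes in fixture: y [ 0.77 -0.63] z [-0.63 -0.77] | tcp fix [ -77.6 -551.8  231.3]schema error: expected keys tx, ty, tz, yaw
```

```bash
python3 -m jog '[{"tx":0,"ty":0,"tz":0,"yaw":8.5},{"tx":0,"ty":0,"tz":0,"yaw":8.5},{"tx":0,"ty":0,"tz":0,"yaw":8.5},{"tx":0,"ty":0,"tz":0,"yaw":8.5},{"tx":0,"ty":0,"tz":0,"yaw":8.5},{"tx":0,"ty":0,"tz":0,"yaw":8.2},{"tx":0,"ty":-4.9,"tz":0.8,"yaw":0},{"tx":0,"ty":-4.9,"tz":0.8,"yaw":0},{"tx":0,"ty":-4.9,"tz":0.8,"yaw":0},{"tx":0,"ty":-4.9,"tz":0.8,"yaw":0},{"tx":0,"ty":-4.9,"tz":0.8,"yaw":0},{"tx":0,"ty":-4.9,"tz":0.8,"yaw":0},{"tx":0,"ty":-4.9,"tz":0.8,"yaw":0},{"tx":0,"ty":-4.9,"tz":0.8,"yaw":0}]' 1; python3 - <<'E'
from h import *
from rig import *
print(plan(get_state(),-.147,-.034,.1,-1))
E
```

```text
time: 2.3
tool_pos: [0.3819, -0.1546, 0.2304]
ee_rot: [-0.156, 0.692, -0.16, -0.687]
ft_force: [2.0, 0.2, 0.3]
grip_width: 0.0855
t now [ 13.  -12.5   2.2] yaw -2.0 | tool axes in fixture: y [-0.03 -1.  ] z [-1.    0.03] | tcp fix [-130.4 -159.3  230.4]
```

```bash
python3 -m jog '[{"tx":1,"ty":-4.2,"tz":0.7,"yaw":-2},{"tx":1,"ty":-4.2,"tz":0.7,"yaw":0},{"tx":1,"ty":-4.2,"tz":0.7,"yaw":0},{"tx":4,"ty":0,"tz":0,"yaw":0},{"tx":4,"ty":0,"tz":0,"yaw":0},{"tx":2,"ty":0,"tz":0,"yaw":0},{"tx":0,"ty":0,"tz":0,"yaw":0}]'; python3 - <<'E'
from h import *
from rig import *
print(plan(get_state(),-.147,-.034,.05,-1))
p,d=capture("wrist");cv2.imwrite("pics/w1.png",p)
p,d=capture("side");q=p[120:300,180:400];cv2.imwrite("pics/s1.png",np.hstack([cv2.resize(q,(440,360)),cv2.resize(p,(0,0),fx=0,fy=0) if 0 else cv2.resize(cv2.imread("pics/w1.png"),(360,360))]))
E
```

```text
time: 3.0
tool_pos: [0.4222, -0.0202, 0.0996]
ee_rot: [-0.139, 0.7, -0.143, -0.686]
ft_force: [-0.4, -0.3, -0.2]
grip_width: 0.0852
t now [5.  1.4 0.1] yaw 0.8 | tool axes in fixture: y [ 0.01 -1.  ] z [-1.   -0.01] | tcp fix [-147.7  -20.1   99.6]
```

View pics/s1.png

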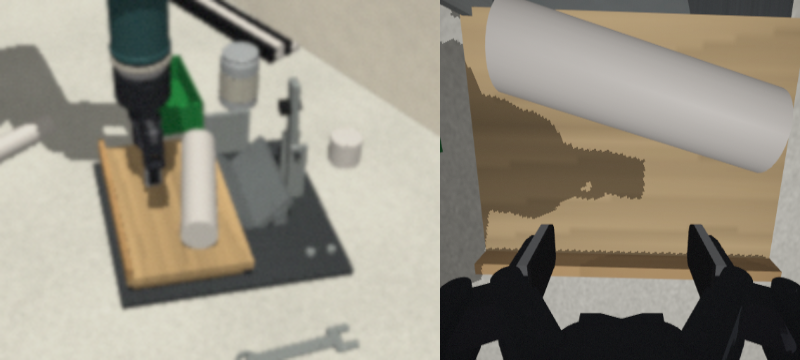

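```bash
python3 -m jog '[{"tx":2,"ty":0.7,"tz":0,"yaw":0.8},{"tx":1.6,"ty":0.7,"tz":0,"yaw":0},{"tx":0.8,"ty":0,"tz":0,"yaw":0},{"tx":0,"ty":0,"tz":-1,"yaw":0},{"tx":0,"ty":0,"tz":-0.8,"yaw":0},{"tx":0,"ty":0,"tz":-0.5,"yaw":0},{"tx":0,"ty":0,"tz":-0.4,"yaw":0},{"tx":0,"ty":0,"tz":-0.4,"yaw":0},{"tx":0,"ty":0,"tz":-0.4,"yaw":0},{"tx":0,"ty":0,"tz":-0.4,"yaw":0},{"tx":0,"ty":0,"tz":-0.4,"yaw":0},{"tx":0,"ty":0,"tz":-0.4,"yaw":0},{"tx":0,"ty":0,"tz":-0.4,"yaw":0},{"tx":0,"ty":0,"tz":-0.4,"yaw":0},{"tx":0,"ty":0,"tz":-0.4,"yaw":0},{"tx":0,"ty":0,"tz":0,"yaw":0}]'; cat > look.py <<'E'
from h import *
from rig import *
import sys
n,v=sys.argv[1:3];x,y,z=map(float,sys.argv[3:6])
print(plan(get_state(),x,y,z,-1))
p,d=capture("wrist");cv2.imwrite("pics/tmpw.png",p)
p,d=capture("side");np.savez(f"pics/{n}.npz",d=d,**camera_info("side"))
cv2.imwrite(f"pics/{n}.png",np.hstack([cv2.resize(p[120:300,180:400],(440,360),interpolation=2),cv2.resize(cv2.imread("pics/tmpw.png"),(360,360))]))
E
python3 look.py s2 0 -.08 -.034 .052
```

```text
time: 4.7
tool_pos: [0.4662, -0.0603, 0.0765]
ee_rot: [-0.144, 0.693, -0.151, -0.69]
ft_force: [-0.2, 0.2, -0.3]
grip_width: 0.0853
t now [ 2.5 -0.5 -1.1] yaw -0.2 | tool axes in fixture: y [-0. -1.] z [-1.  0.] | tcp fix [-91.3 -39.   76.5]
```

View pics/s2.png

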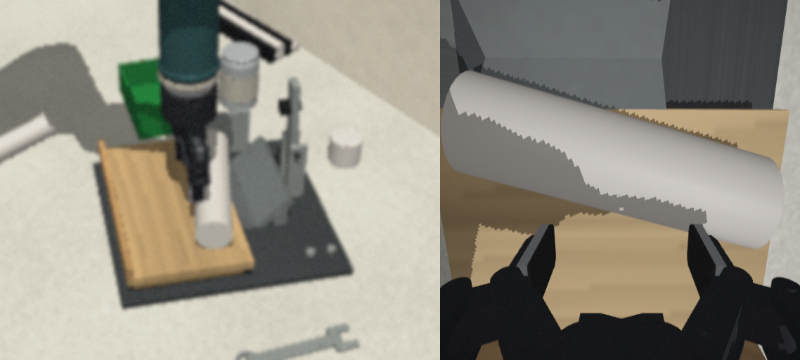

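```bash
python3 -m jog '[{"tx":0,"ty":-0.3,"tz":1.3,"yaw":0},{"tx":0,"ty":0,"tz":1.0,"yaw":0},{"tx":1.3,"ty":0,"tz":0,"yaw":0},{"tx":1,"ty":0,"tz":0,"yaw":0},{"tx":0.4,"ty":0,"tz":0,"yaw":0},{"tx":0,"ty":0,"tz":0,"yaw":0}]';python3 look.py s3 0 -.08 -.034 .052
```

```text
time: 5.4
tool_pos: [0.4438, -0.0454, 0.0486]
ee_rot: [-0.144, 0.694, -0.15, -0.69]
ft_force: [0.5, -0.6, 0.3]
grip_width: 0.0852
t now [-0.3 -0.1 -3.8] yaw -0.2 | tool axes in fixture: y [-0. -1.] z [-1.  0.] | tcp fix [-117.8  -34.4   48.6]
```

```bash
python3 -m jog '[{"tx":0,"ty":0,"tz":-0.4,"yaw":0},{"tx":0,"ty":0,"tz":-0.4,"yaw":0},{"tx":0,"ty":0,"tz":-0.4,"yaw":0},{"tx":-0.1,"ty":0,"tz":-0.4,"yaw":0},{"tx":0,"ty":0,"tz":-0.4,"yaw":0},{"tx":0,"ty":0,"tz":-0.4,"yaw":0},{"tx":0,"ty":0,"tz":-0.4,"yaw":0},{"tx":0,"ty":0,"tz":-0.3,"yaw":0},{"tx":0,"ty":0,"tz":-0.3,"yaw":0}]';python3 look.py s4 0 -.08 -.034 .052
```

```text
time: 6.4
tool_pos: [0.4798, -0.0613, 0.0517]
ee_rot: [-0.144, 0.695, -0.151, -0.688]
ft_force: [-0.3, 0.5, -0.6]
grip_width: 0.0856
t now [-0.  -0.   0.2] yaw -0.2 | tool axes in fixture: y [-0. -1.] z [-1.  0.] | tcp fix [-78.5 -34.5  51.7]
```

View pics/s4.png

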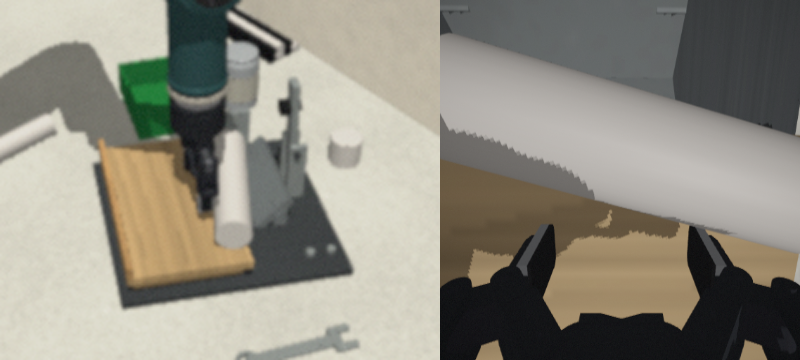

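```bash
cat > mb.py <<'E'
from h import *
from rig import *
for n in("top","side"):
    p,d=capture(n);c=dict(camera_info(n),d=d)
    try:
        for lo in (.06,.08):
            r=bar(c,lo=lo,hi=.1);print(n,np.round(r[0],1),np.round(r[1],1),round(r[2],1),np.round(r[3]).tolist(),r[4])
    except Exception as e:print(n,e)
E
python3 mb.py
```

```text
top attempt to get argmax of an empty sequence
side [-28.4 -43.8] [205.8  49.5] 77.8 [[-74.0, -139.0], [-26.0, -150.0], [17.0, 52.0], [-31.0, 62.0]] 0.09839203881112403
side [-26.5 -44.1] [206.  46.] 76.1 [[-73.0, -139.0], [-29.0, -150.0], [21.0, 50.0], [-24.0, 61.0]] 0.09850718708417348
```

```bash
python3 -m jog '[{"tx":0,"ty":0,"tz":1.2,"yaw":0},{"tx":0,"ty":1,"tz":0.8,"yaw":0},{"tx":0,"ty":1.5,"tz":0.2,"yaw":0},{"tx":0,"ty":1.5,"tz":0,"yaw":0},{"tx":0,"ty":0.5,"tz":0,"yaw":0},{"tx":0,"ty":0,"tz":-0.5,"yaw":0},{"tx":0,"ty":0,"tz":-0.4,"yaw":0},{"tx":0,"ty":0,"tz":-0.4,"yaw":0},{"tx":0,"ty":0,"tz":-0.4,"yaw":0},{"tx":0,"ty":0,"tz":-0.4,"yaw":0},{"tx":0,"ty":0,"tz":-0.4,"yaw":0},{"tx":0,"ty":0,"tz":-0.4,"yaw":0},{"tx":0,"ty":0,"tz":-0.4,"yaw":0},{"tx":0,"ty":0,"tz":0,"yaw":0}]';python3 look.py s5 0 -.08 -.034 .052; python3 mb.py
```

```text
time: 8.0
tool_pos: [0.467, -0.1061, 0.0515]
ee_rot: [-0.143, 0.694, -0.149, -0.69]
ft_force: [-0.3, -0.4, -0.4]
grip_width: 0.0857
t now [-0.1 -4.7  0.8] yaw -0.0 | tool axes in fixture: y [-0. -1.] z [-1.  0.] | tcp fix [-72.1 -80.6  51.5]
top [-1.2 23.2] [42.8 60.3] 1.0 [[-23.0, 53.0], [-22.0, -7.0], [21.0, -7.0], [20.0, 54.0]] 0.0774253233052447
top attempt to get argmax of an empty sequence
side [ -2.6 -48.4] [205.1  44.9] 89.9 [[-25.0, -151.0], [20.0, -151.0], [20.0, 54.0], [-25.0, 54.0]] 0.07839262161723863
side [ -72.  -133.9] [19.9 10.7] 8.4 [[-83.0, -130.0], [-81.0, -141.0], [-61.0, -138.0], [-63.0, -127.0]] 0.09545910776394405
```

View pics/s5.png

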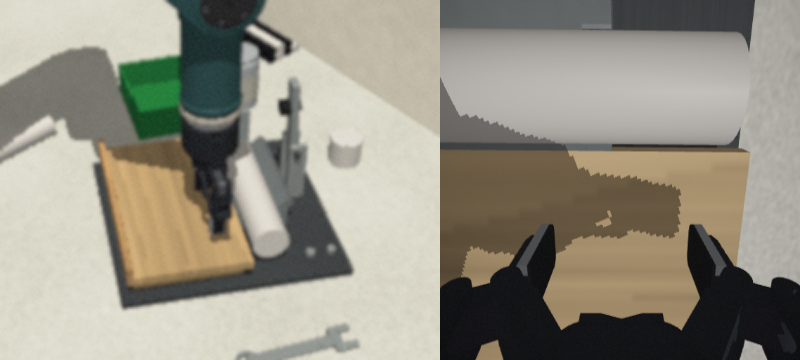

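The bar lies parallel in the vee, its centre about 47 mm short in y. Next I shut the fingers, go round to its −y end, and push along the vee.

```bash
python3 -m jog '[{"tx":-2,"ty":0,"tz":0.5,"yaw":0},{"tx":-4,"ty":0,"tz":0,"yaw":0},{"tx":-3,"ty":1.5,"tz":0,"yaw":0},{"tx":0,"ty":4,"tz":0,"yaw":0},{"tx":0,"ty":4,"tz":-2,"yaw":0},{"tx":0,"ty":2,"tz":-3,"yaw":0},{"tx":0,"ty":1,"tz":-2.5,"yaw":0},{"tx":0,"ty":0,"tz":0,"yaw":0},{"tx":0,"ty":0,"tz":0,"yaw":0}]' -1 60;python3 look.py s6 0 0 -.19 .035
```

```text
time: 9.1
tool_pos: [0.4752, -0.2507, 0.1459]
ee_rot: [-0.143, 0.692, -0.149, -0.692]
ft_force: [-0.5, 0.4, 0.2]
grip_width: 0.0002
t now [11.1 -2.  -0.6] yaw 0.0 | tool axes in fixture: y [ 0. -1.] z [-1. -0.] | tcp fix [  -6.1 -209.6  145.9]
```

```bash
python3 -m jog '[{"tx":4,"ty":-1,"tz":-0.6,"yaw":0},{"tx":4,"ty":-0.5,"tz":0,"yaw":0},{"tx":2.5,"ty":0,"tz":0,"yaw":0},{"tx":0.7,"ty":0,"tz":0,"yaw":0},{"tx":0,"ty":0,"tz":0,"yaw":0}]';python3 look.py s7 0 0 -.165 .036
```

```text
time: 9.7
tool_pos: [0.4854, -0.2351, 0.0327]
ee_rot: [-0.141, 0.693, -0.147, -0.692]
ft_force: [-0.1, -0.2, -0.2]
grip_width: -0.0001
t now [-0.3 -2.6 -0.3] yaw 0.3 | tool axes in fixture: y [ 0.01 -1.  ] z [-1.   -0.01] | tcp fix [  -3.2 -191.1   32.7]
```

View pics/s7.png

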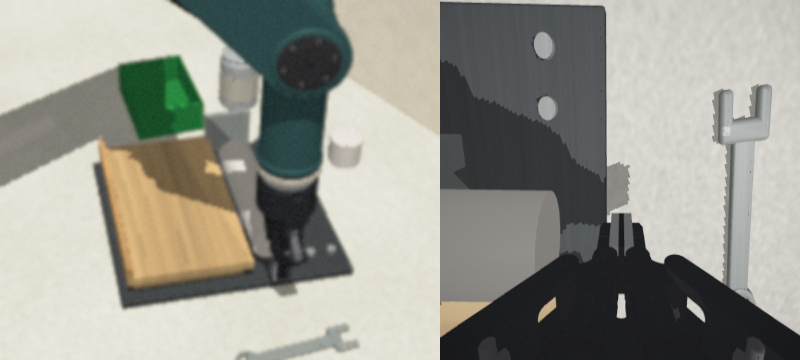

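```bash
python3 -m jog '[{"tx":-0.3,"ty":-0.8,"tz":-0.3,"yaw":0},{"tx":0,"ty":-0.8,"tz":0,"yaw":0},{"tx":0,"ty":-0.5,"tz":0,"yaw":0},{"tx":0,"ty":-0.5,"tz":0,"yaw":0},{"tx":0,"ty":-0.5,"tz":0,"yaw":0},{"tx":0,"ty":-0.5,"tz":0,"yaw":0},{"tx":0,"ty":-0.5,"tz":0,"yaw":0},{"tx":0,"ty":-0.5,"tz":0,"yaw":0},{"tx":0,"ty":-0.5,"tz":0,"yaw":0},{"tx":0,"ty":-0.5,"tz":0,"yaw":0},{"tx":0,"ty":-0.5,"tz":0,"yaw":0},{"tx":0,"ty":0,"tz":0,"yaw":0}]';python3 look.py s8 0 0 -.12 .036;python3 mb.py
```

```text
time: 11.0
tool_pos: [0.5189, -0.1799, 0.0419]
ee_rot: [-0.138, 0.697, -0.149, -0.688]
ft_force: [0.1, -2.1, 0.3]
grip_width: -0.0002
t now [ 0.6 -0.7  0.5] yaw 0.4 | tool axes in fixture: y [ 0.01 -1.  ] z [-1.   -0.01] | tcp fix [   5.2 -127.2   41.9]
top attempt to get argmax of an empty sequence
side [ -5.7 -37.1] [248.4  43.5] 88.0 [[-32.0, -160.0], [12.0, -162.0], [20.0, 86.0], [-23.0, 88.0]] 0.09338462540918369
side [  -5.8 -140.9] [ 3.8 18.9] 6.5 [[-9.0, -132.0], [-7.0, -151.0], [-3.0, -150.0], [-5.0, -131.0]] 0.09962848469299558
```

```bash
python3 -m jog '[{"tx":0.2,"ty":-0.3,"tz":0.2,"yaw":0},{"tx":0.1,"ty":-0.3,"tz":0.1,"yaw":0},{"tx":0,"ty":-0.3,"tz":0,"yaw":0},{"tx":0,"ty":-0.3,"tz":0,"yaw":0}]';python3 -m jog '[{"tx":0,"ty":-0.3,"tz":0,"yaw":0},{"tx":0,"ty":-0.3,"tz":0,"yaw":0}]'; python3 -c "
from h import *
from rig import *
print(plan(get_state(),0,-.11,.036,-1))"
```

```text
time: 11.6
tool_pos: [0.5219, -0.1724, 0.04]
ee_rot: [-0.136, 0.698, -0.151, -0.686]
ft_force: [-2.1, -3.0, 0.7]
grip_width: 0.0001
time: 11.8
tool_pos: [0.5242, -0.1674, 0.04]
ee_rot: [-0.136, 0.698, -0.152, -0.686]
ft_force: [-6.0, -10.8, 2.9]
grip_width: -0.0003
t now [ 0.4 -0.4  0.5] yaw 0.4 | tool axes in fixture: y [ 0.01 -1.  ] z [-1.   -0.01] | tcp fix [   5.  -113.6   40. ]
```

```bash
python3 -m jog '[{"tx":0,"ty":-0.3,"tz":0,"yaw":0},{"tx":0,"ty":-0.1,"tz":0,"yaw":0}]'; python3 -m jog '[{"tx":0,"ty":1,"tz":0,"yaw":0},{"tx":0,"ty":2,"tz":0,"yaw":0},{"tx":0,"ty":3,"tz":0,"yaw":0},{"tx":-3,"ty":2,"tz":0,"yaw":0},{"tx":-4,"ty":0,"tz":0,"yaw":0},{"tx":0,"ty":0,"tz":0,"yaw":0}]';python3 look.py s9 0 0 -.12 .036;python3 mb.py
```

```text
time: 12.0
tool_pos: [0.5241, -0.1678, 0.0401]
ee_rot: [-0.132, 0.698, -0.153, -0.687]
ft_force: [-2.8, -3.8, 1.2]
grip_width: -0.0002
time: 12.6
tool_pos: [0.49, -0.2389, 0.1117]
ee_rot: [-0.135, 0.697, -0.151, -0.688]
ft_force: [0.8, -1.1, -0.2]
grip_width: -0.0
t now [ 7.4 -7.4  0.3] yaw 0.6 | tool axes in fixture: y [ 0.01 -1.  ] z [-1.   -0.01] | tcp fix [   2.6 -192.8  111.7]
top [-1.2 -2.1] [194.5  44. ] 89.3 [[-24.0, -99.0], [20.0, -100.0], [22.0, 95.0], [-22.0, 95.0]] 0.07773309889093585
top attempt to get argmax of an empty sequence
side [-2.4 -3.3] [196.5  45.1] 89.2 [[-26.0, -101.0], [19.0, -102.0], [21.0, 95.0], [-24.0, 95.0]] 0.07853638888091802
side attempt to get argmax of an empty sequence
```

View pics/s9.png

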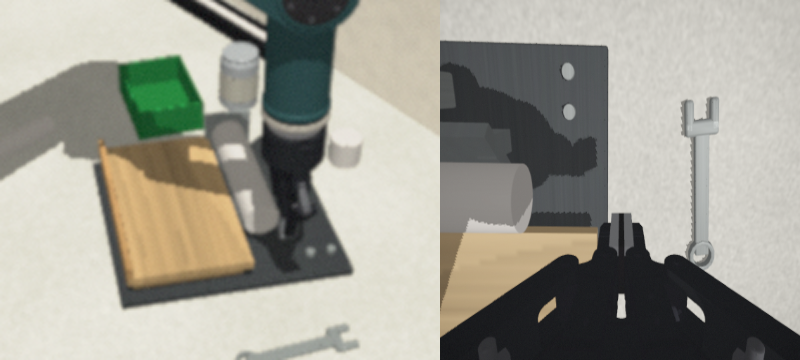

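```bash
python3 -m jog '[{"tx":-4,"ty":0,"tz":-4,"yaw":0},{"tx":-4,"ty":0,"tz":-4,"yaw":0},{"tx":-4,"ty":0,"tz":-4,"yaw":0},{"tx":0,"ty":0,"tz":0,"yaw":0},{"tx":0,"ty":0,"tz":0,"yaw":0}]'; python3 - <<'E'
from h import *
from rig import *
for n in("top","side"):
    if n=="top": c=np.load("pics/top0.npz")
    else:
        p,d=capture(n);c=dict(camera_info(n),d=d)
    W=cloud(c,c["d"]);f=F(W);z=W[...,2]
    m=(abs(f[...,1])<.03)&(f[...,0]>.02)&(f[...,0]<.13)&(z>.112)&(z<.225)
    q=np.c_[f[m],z[m]]*1e3;q=q[np.argsort(q[:,2])];print(n,len(q));print(np.round(q[::max(1,len(q)//14)]))
print(plan(get_state(),.118,0,.2,-1))
E
```

```text
time: 13.3
tool_pos: [0.5867, -0.272, 0.2115]
ee_rot: [0.138, -0.685, 0.144, 0.7]
ft_force: [-0.5, 0.4, -0.8]
grip_width: -0.0003
top 132
[[ 66. -12. 122.]
 [ 48.  -5. 163.]
 [ 50. -10. 167.]
 [ 53.  -8. 172.]
 [ 60.  10. 173.]
 [ 47.  -4. 174.]
 [ 50.   3. 176.]
 [ 53.   2. 177.]
 [ 60.   8. 184.]
 [ 61.  -8. 193.]
 [ 61.   5. 202.]
 [ 62. -12. 204.]
 [ 70. -11. 206.]
 [ 71.  -7. 207.]
 [ 65.  10. 209.]]
side 230
[[ 72. -10. 113.]
 [ 63.  -8. 124.]
 [ 67. -13. 134.]
 [ 67. -10. 142.]
 [ 66. -10. 153.]
 [ 48.  -3. 161.]
 [ 75.  -8. 164.]
 [ 50. -11. 170.]
 [ 71. -10. 173.]
 [ 54.  -6. 176.]
 [ 61.  -2. 179.]
 [ 59.   3. 189.]
 [ 68. -12. 198.]
 [ 67.  -6. 204.]
 [ 63.  -6. 208.]]
t now [  0.9 -18.4  -1.6] yaw 0.8 | tool axes in fixture: y [ 0.01 -1.  ] z [-1.   -0.01] | tcp fix [ 105.  -184.1  211.8]
```

```bash
python3 -m jog '[{"tx":0,"ty":-2,"tz":-2,"yaw":0.8},{"tx":0,"ty":-4,"tz":0,"yaw":0},{"tx":0,"ty":-4,"tz":0,"yaw":0},{"tx":0,"ty":-4,"tz":0,"yaw":0},{"tx":1,"ty":-3,"tz":0,"yaw":0},{"tx":1,"ty":-1.5,"tz":0,"yaw":0},{"tx":0,"ty":0,"tz":0,"yaw":0}]';python3 look.py s10 0 .118 0 .188
```

```text
time: 14.05
tool_pos: [0.6689, -0.1017, 0.1729]
ee_rot: [0.145, -0.675, 0.149, 0.708]
ft_force: [-0.6, -0.0, 0.6]
grip_width: -0.0001
t now [-1.5  0.5 -0.7] yaw -0.2 | tool axes in fixture: y [-0. -1.] z [-1.  0.] | tcp fix [110.8   5.  172.9]
```

View pics/s10.png

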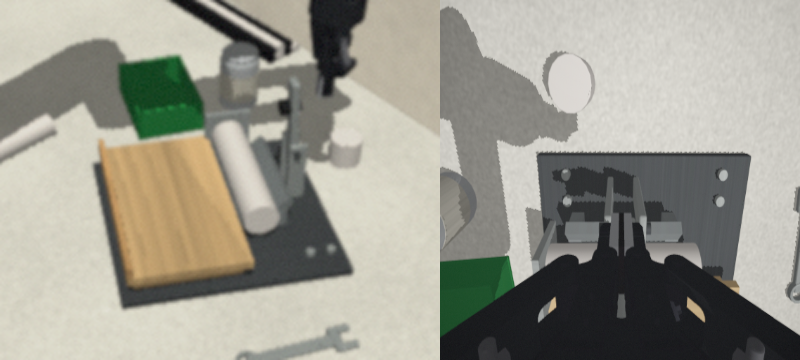

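```bash
python3 -m jog '[{"tx":-1.6,"ty":0.5,"tz":0,"yaw":0},{"tx":0,"ty":0,"tz":-1,"yaw":0},{"tx":0,"ty":0,"tz":-0.8,"yaw":0},{"tx":0,"ty":0,"tz":-0.8,"yaw":0},{"tx":0,"ty":0,"tz":-0.8,"yaw":0},{"tx":0,"ty":0,"tz":-0.8,"yaw":0},{"tx":0,"ty":0,"tz":-0.8,"yaw":0},{"tx":0,"ty":0,"tz":-0.8,"yaw":0}]';python3 -c "
from h import *
from rig import *
print(plan(get_state(),.025,0,.172,-1))"
```

```text
time: 14.95
tool_pos: [0.7224, -0.1419, 0.1869]
ee_rot: [0.147, -0.675, 0.153, 0.707]
ft_force: [0.4, 0.2, -0.2]
grip_width: -0.0003
t now [ 2.1 -0.9 15. ] yaw -0.7 | tool axes in fixture: y [-0.01 -1.  ] z [-1.    0.01] | tcp fix [176.  -10.2 186.9]
```

I got the sign wrong and moved away from the arm. Nothing was touched; I'll push the other way, with +tz.

```bash
python3 -m jog '[{"tx":0,"ty":-0.5,"tz":3,"yaw":-0.7},{"tx":0,"ty":-0.5,"tz":3,"yaw":0},{"tx":0,"ty":0,"tz":1,"yaw":0},{"tx":0,"ty":0,"tz":0.8,"yaw":0},{"tx":0,"ty":0,"tz":0.8,"yaw":0},{"tx":0,"ty":0,"tz":0.8,"yaw":0},{"tx":0,"ty":0,"tz":0.8,"yaw":0},{"tx":0,"ty":0,"tz":0.8,"yaw":0}]';python3 -c "
from h import *
from rig import *
print(plan(get_state(),.054,0,.186,-1))"
```

```text
time: 15.75
tool_pos: [0.6298, -0.0897, 0.1898]
ee_rot: [0.142, -0.678, 0.149, 0.705]
ft_force: [1.6, -2.0, -1.6]
grip_width: 0.0003
t now [0.4 0.  1.6] yaw -0.0 | tool axes in fixture: y [ 0. -1.] z [-1.  0.] | tcp fix [7.020e+01 1.000e-01 1.898e+02]
```

```bash
python3 -m jog '[{"tx":0.2,"ty":0,"tz":0.8,"yaw":0},{"tx":0.2,"ty":0,"tz":0.8,"yaw":0},{"tx":0.35,"ty":0,"tz":0.75,"yaw":0},{"tx":0.35,"ty":0,"tz":0.75,"yaw":0},{"tx":0.35,"ty":0,"tz":0.75,"yaw":0},{"tx":0.35,"ty":0,"tz":0.75,"yaw":0}]';python3 -c "
from h import *
from rig import *
print(plan(get_state(),.002,0,.148,-1))"
```

```text
time: 16.35
tool_pos: [0.5857, -0.0704, 0.1738]
ee_rot: [0.142, -0.68, 0.15, 0.703]
ft_force: [2.7, 0.0, 1.0]
grip_width: -0.0002
t now [ 2.6 -0.   1.9] yaw -0.0 | tool axes in fixture: y [-0. -1.] z [-1.  0.] | tcp fix [ 22.1   0.  173.8]
```

```bash
python3 -m jog '[{"tx":0.6,"ty":0,"tz":0.55,"yaw":0},{"tx":0.65,"ty":0,"tz":0.5,"yaw":0},{"tx":0.65,"ty":0,"tz":0.5,"yaw":0},{"tx":0.65,"ty":0,"tz":0.45,"yaw":0},{"tx":0.7,"ty":0,"tz":0.4,"yaw":0},{"tx":0.7,"ty":0,"tz":0.35,"yaw":0},{"tx":0.7,"ty":0,"tz":0.3,"yaw":0}]';python3 -c "
from h import *
from rig import *
print(plan(get_state(),-.014,0,.102,-1))"
```

```text
time: 17.05
tool_pos: [0.5525, -0.0563, 0.1242]
ee_rot: [0.143, -0.68, 0.149, 0.704]
ft_force: [0.4, -0.3, 0.8]
grip_width: 0.0003
t now [ 2.2 -0.1 -0.1] yaw -0.0 | tool axes in fixture: y [ 0. -1.] z [-1.  0.] | tcp fix [-14.   -0.5 124.2]
```

```bash
python3 -m jog '[{"tx":0.7,"ty":0,"tz":0,"yaw":0},{"tx":0.6,"ty":0,"tz":0,"yaw":0},{"tx":0.4,"ty":0,"tz":0,"yaw":0}]';python3 -m jog '[{"tx":0.3,"ty":0,"tz":0,"yaw":0},{"tx":0.3,"ty":0,"tz":0,"yaw":0}]';python3 look.py s11 0 -.014 0 .101
```

```text
time: 17.35
tool_pos: [0.5494, -0.0555, 0.1046]
ee_rot: [0.143, -0.678, 0.149, 0.705]
ft_force: [-0.2, 1.7, 1.7]
grip_width: 0.0002
time: 17.55
tool_pos: [0.5492, -0.0554, 0.1004]
ee_rot: [0.143, -0.678, 0.149, 0.706]
ft_force: [-13.2, 3.3, 54.0]
grip_width: -0.0
t now [-0.1 -0.1 -0.3] yaw -0.0 | tool axes in fixture: y [ 0. -1.] z [-1.  0.] | tcp fix [-17.3  -1.  100.4]
```

View pics/s11.png

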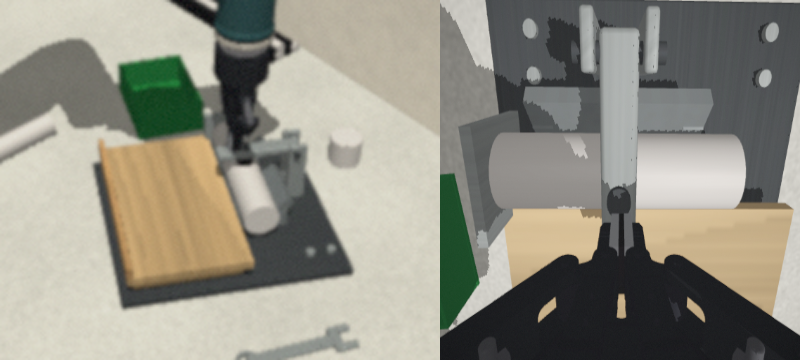

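The arm is level (tip at z 100.4 mm, 54 N of contact force) and the bar's end is at the stop. Next I lift off and check.

```bash
python3 -m jog '[{"tx":-0.5,"ty":0,"tz":0,"yaw":0},{"tx":-3,"ty":0,"tz":0,"yaw":0},{"tx":-4,"ty":0,"tz":0,"yaw":0},{"tx":-4,"ty":0,"tz":2,"yaw":0},{"tx":-3,"ty":0,"tz":3,"yaw":0},{"tx":0,"ty":0,"tz":0,"yaw":0},{"tx":0,"ty":0,"tz":0,"yaw":0}]';python3 look.py s12 0 -.014 0 .101; python3 - <<'E'
from h import *
from rig import *
for n in("side","top","wrist"):
    ci=camera_info(n);p,d=capture(n);c=dict(ci,d=d);W=cloud(c,d);f=F(W);z=W[...,2]
    m=(abs(f[...,1])<.009)&(z>.085)&(z<.13)&(f[...,0]>-.05)&(f[...,0]<.055)
    if m.sum()>10:
        k=np.polyfit(f[m][:,0],z[m],1);print(n,"arm top n",m.sum(),"slope(rad)",k[0],"z@x=0",k[1],"xmin",f[m][:,0].min())
    b=(f[...,1]>-.13)&(f[...,1]<.096)&(abs(f[...,0])<.03)&(z>.066)&(z<.085)&(abs(f[...,1])>.02)
    if b.sum()>10:
        print(" bar y",f[b][:,1].min(),f[b][:,1].max(),"top z",np.percentile(z[b],97),"axis x by y",np.polyfit(f[b][:,1],f[b][:,0],1))
print(get_state()["ft_force"])
E
```

```text
time: 18.35
tool_pos: [0.5089, -0.0362, 0.2527]
ee_rot: [0.142, -0.678, 0.15, 0.705]
ft_force: [0.2, -0.4, -0.4]
grip_width: 0.0001
t now [15.  -0.3 -5.3] yaw -0.0 | tool axes in fixture: y [-0. -1.] z [-1.  0.] | tcp fix [-61.9   0.3 252.7]
side arm top n 164 slope(rad) 0.010716041482854061 z@x=0 0.10081079538352332 xmin -0.04218597087593562
 bar y -0.10426250282335917 0.09590781136370967 top z 0.0781095591979223 axis x by y [ 0.0126891  -0.00208182]
top arm top n 16 slope(rad) 0.5939671040922205 z@x=0 0.12264147063843492 xmin -0.041967458765125455
 bar y -0.08824438804110153 0.09529763316134325 top z 0.07603117305241697 axis x by y [-0.0464009  -0.01080942]
wrist arm top n 2434 slope(rad) -0.0018209434472036812 z@x=0 0.1005829767080292 xmin -0.043192631765134055
 bar y -0.09977771895514445 0.09598910969874638 top z 0.07525895739288667 axis x by y [ 0.00811937 -0.00061473]
[-0.37682099  0.47601118 -0.05719159]
```

View pics/s12.png

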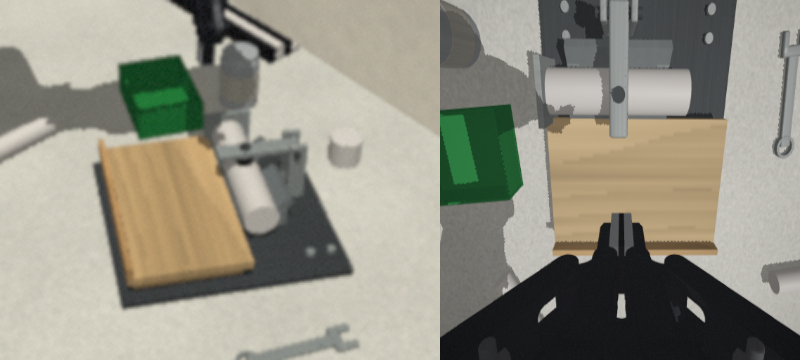

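```bash
python3 -c "
from rig import *
print(job_done())"
```

```text
the job is handed in; nothing more can be done
None
```

The job is handed in at about 18.5 s of the 64 s allowed; no verdict was reported. I rolled the bar off the deck into the vee with the open fingers. Then I slid it along the vee with the shut fingers until the force rose to about 12 N at the stop, and swung the hold-down arm onto it.

**Last checks (wrist camera):**
- **Bar:** its top is at 75.3 mm (75.4 expected). Its near end is at y −99.8 mm, so the bar is on the stop to about 1 mm. It is parallel to the vee within about 0.01 rad and under 1 mm off centre.
- **Hold-down arm:** it is level to about 0.002 rad, with its top face at 100.6 mm (101 expected). The side camera reads 0.011 rad.
- **Robot:** it is standing clear and touching nothing.
- **Bystanders:** the crate, can, offcut and spanner were not touched and look unmoved in the pictures. I did not measure them again.

**What went wrong or disagreed:**
- **Descent:** the first descent came up about 2.5 cm short, so I backed off and lowered again.
- **Wrong direction:** I once moved the tool away from the hold-down arm by a sign error, and nothing was touched.
- **High press:** the last press on the arm reached 54 N for a moment, through the fingertips and below the 120 N wrist limit. The 40 N limit is on the arm and the gripper's body; I took the fingers as not counted in it.
- **Top camera:** its final fit of the hold-down arm (0.59 rad from 16 points) and of the bar was useless, probably because the robot was in the way, so I ignored both.

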